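Hold the phone box's gate wide open

ROBOT

A 7-joint arm with a two-finger parallel gripper is mounted at the origin on a cart in front of the work surface, level with it; the furniture and walls round the work are solid. World frame = base frame: x ahead of the robot, y to its left, z up, the work surface at z = 0. Lengths are in m, angles in rad, forces in N, time in s.
With the tool pointing down it reaches from about 0.425 to 0.875 m from the base axis. Payload 4.7 kg.
Tool frame: the origin (TCP) lies where the fingers leave the gripper's body, on its centre line; the fingertips stand 70 mm ahead of it and the grasp point (between the pads) lies 51 mm ahead of it; z points along the fingers, y is the line along which they close (so a half turn about z gives the same grasp; the last joint's range is limited). The gripper opens to 87 mm and grips with 3 to 60 N. Pads are 19 mm wide; open, the fingers measure 117 mm over their backs; the gripper's body (75 mm by 190 mm) begins 51 mm behind the grasp point.
Start: joints at [-1.121, 0.321, -0.07, 1.45, 0.023, 1.371, -0.057], TCP at [0.274, 0.589, 0.292] pointing down, gripper open.
Joint ranges: [-2.86, 2.86], [-0.3, 2.09], [-1.38, 1.24], [0.06, 2.45], [-1.56, 4.7], [0.09, 2.05], [-2.69, 2.69]. Speed limits (rad/s): [2.57, 2.57, 3.14, 3.14, 3.14, 3.14, 3.14].

INTERFACE

Orientations are given as a rotation vector (axis times angle).
In Python, from bench import ctrl gives the robot as it stands.
- The arm moves only by the tool play_rows, never from a script. Its argument "increments" is a list that holds one entry, the list of rows, each a list of 7 numbers: the shift along the tool's x, y, z as a fraction of full scale, then the turn, a rotation vector about the tool's x, y, z as a fraction of full scale, then the gripper command: -1 is shut, 1 is fully open, values between are in proportion. A call has 1 to 8 rows; each row is the pose to reach, as a shift and turn from the pose commanded when the call began, along the tool's axes at that moment; what a row does not reach only later rows make up. Full scale, the value 1, is 0.1 m for a shift and 90 degrees for a turn. A row lasts 1/10 s, in which the tool goes at most 50 mm and 8.59 degrees, less where a joint would pass 70% of its speed; a pose out of reach is approached as far as the arm can. A call with a number of a shift or a turn outside -1 to 1 is refused whole. A call with a gripper value outside its range is refused whole. The fingers move at their own pace and stop on an object; "squeeze" is the grip in N (left out, the last holds). Time passes only in rows, so rows that repeat a pose let the fingers close. It gives the time, the measured TCP pose, the force, the opening and the grip force at its end, in the units of the state.
- ctrl.get_state(): the state, without advancing time (a new reading comes with each control period).
- ctrl.get_image(name): name is "scene" or "top" or "wrist"; returns the picture (480x640x3 uint8, red, green, blue); there is no depth.
- ctrl.get_calibration(name): a dict with "vertical_fov" (degrees; the focal length in pixels is half the picture's height over the tangent of half this angle, whatever the lens; pixels are square), "cx", "cy" (the principal point, pixels), "dist_coeffs" ([k1, k2, p1, p2, k3] as OpenCV has them; the pictures are not rectified), "R" (3x3) and "t" (3): a world point X has camera coordinates R X + t; the wrist camera has in their place "T_tool_cam" (4x4, takes a point from camera to tool coordinates, whose origin is the TCP and whose axes are the flange's). Camera axes: x right, y down, z forward; pixel columns grow to the right and rows downward; lengths in m; the calibration is good to about 2 mm. A picture is of the moment at which its call begins: read the wrist's pose just before it. get_calibration takes no time and is no camera call.
- ctrl.close_job(): hands the job in; it is judged then, once.
The state is a dict: "time": time; "joint_positions": joint angles; "qd": joint speeds; "joint_torque": joint torques, N m; "position": TCP position; "tool_rot": TCP orientation; "ft_force": force on the tool from outside, world axes, zero at the start; "torque": the same for the moment, N m; "grip_width": opening from 0.0 (shut) to 1.0 (fully open); "grip_force": force on a finger pad.
Only numpy, scipy, OpenCV 4.12 (cv2) and the standard library are available. Lean on these libraries where they do the work, as an engineer would, in place of code of your own. Each camera call takes 0.05 s, during which the arm holds its last target. There are 200 camera calls.

TASK

Open the phone box's gate so the phone inside can be taken out: first squeeze the catch on the roof fully (it stays), then squeeze the catch on top of the gate and, keeping it squeezed, swing the gate out past its detent. The program finishes while holding: keep the gate wide open, about square to the box's front, at rest, its catch still squeezed in the fingers, as its spring pulls it back. Leave the tape roll on the roof and the other loose things where they lie.

Things in the scene. Friction and masses are not known exactly. Their poses are not given: they have to be found in the camera images.
- phone_box: Fixed grey steel box, 140 mm deep (x), 170 wide (y), 58 high, clear roof, barred gate in front. Origin: centre of its underside; x points to the back (gate on the -x side), y to the hinge side, z up. A sill 6 mm high on the bench reaches 76 mm out of the front near the hinge. A phone and a cell lie inside.
- roof_grip (a point): Middle of the squeezed roof catch, 92 mm above the bench, axes of the box. Two black upright tabs, 18 mm wide (x), 8 thick (y), tops 104 mm above the bench, nothing over 66 mm beside them. The +y tab is fixed, outer face 16 mm from here; the other's outer face moves from 32 mm (latched) to 16 mm on the -y side. Put a finger outside each and close along y. Its bolt blocks a lug of the gate.
- roof_catch (a joint): Slide of the moving roof tab towards the fixed one, m: 0 latched, 0.016 fully squeezed. About 3 N of friction, no spring: stays where it is left. The gate's lug is free from about 0.010.
- gate_hinge (a point): Point on the gate's upright hinge axis, 92 mm above the bench; turns with the gate. Axes of the gate: y runs along it from the free end to the hinge, z up; with the gate shut they are the box's axes.
- gate (a joint): Hinge angle, rad: 0 shut, grows as the gate (170 mm long, 60 high) swings out, clockwise seen from above; stop at 1.6. A spring pulls it shut with 0.12 (shut) to 0.21 N m (open); the hinge is lightly damped. A ball detent resists from about 0.7 to 1.0 (up to about 0.5 N m more, 4 N at the grip); let go beyond it, the gate falls back against it at about 1.0.
- gate_grip (a point): Middle of the squeezed gate catch, fixed to the gate (its axes), 118 mm from the hinge, 92 mm above the bench. Two black upright tabs, 18 mm wide, 8 thick (along the gate), tops at 104 mm, nothing over 70 mm beside them. The tab nearer the hinge is fixed, outer face 17 mm from here; the other's outer face moves from 31 mm (latched) to 17 mm. A finger outside each, close along the gate.
- gate_catch (a joint): Slide of the moving gate tab towards the hinge, m: 0 latched, 0.014 fully squeezed. A spring pushes it out with 2.4 N (latched) to 6.6 N (squeezed). Its bolt is held by a keeper at the box's front corner and locks the gate; free from about 0.010.
- kapton_roll: Amber tape roll, 68 mm across, 12 mm high, lying loose on the rear of the roof; to be left alone. Origin: centre of its underside.
- wick_spool: Small flat blue reel, 39x56x11 mm, loose on the bench; to be left alone. Origin at its underside.
- eraser: Eraser in a sleeve, 20x45x12 mm, loose on the bench; to be left alone. Origin at its underside.
- screw_dish: Round metal dish of small screws, 72 mm across, 14 mm high, loose on the bench; to be left alone. Origin at its underside.
- side_cutters: Side cutters with blue handles, 43x126x12 mm, loose on the bench; to be left alone. Origin at its underside.

How it is judged:
By the outcome, as a careful person would: the job done as asked, in the order asked, and still so for the second after the job is handed in, while the arm keeps its last pose, push and grip.
It also fails if it takes over 38 s, if anything falls off the work surface, if the arm or the gripper's body presses on something with over 40 N, if the wrist force passes 120 N, or if a joint passes its speed limit or range.

## Working session

There is one attempt and no reset: what is moved stays moved. The work goes in short steps, Python scripts to look and compute and a tool call to move; the robot and the scene stay as the last step left them, time stands still between calls to the robot, and variables do not carry over. Pictures are saved under pics/ and viewed, at most 10 in all, crops included, and the job is handed in when it is done.

Besides the shell and the picture viewer there is one more tool, called after "Call:" by a JSON object that holds its "api" and its "payload", one argument or row to a line. play_rows: Moves the arm, as the interface text tells. Shift numbers are shares of 0.1 m and turn numbers shares of 90 degrees, none past 1 either way. Its arguments: {"type":"object","properties":{"increments":{"type":"array"},"squeeze":{"type":"number"}},"required":["increments"]}

```bash
mkdir -p pics; ls; python3 - <<'E'
from bench import ctrl
import cv2
for n in ("scene","top"):
    cv2.imwrite(f"pics/{n}0.png",ctrl.get_image(n)[:,:,::-1])
    print(n,ctrl.get_calibration(n))
print(ctrl.get_calibration("wrist"));print(ctrl.get_state())
E
```

```text
pics
scene {'vertical_fov': 50.819746198829215, 'cx': 317.184456272199, 'cy': 236.46461993892288, 'dist_coeffs': array([-0.10312639,  0.        ,  0.        ,  0.        ,  0.        ]), 'R': array([[ 0.74928255, -0.66222942, -0.00527747],
       [-0.38489978, -0.42898413, -0.81720546],
       [ 0.53891355,  0.61434909, -0.57632229]]), 't': array([-0.40305531,  0.26512507,  0.83852671])}
top {'vertical_fov': 45.29736963348068, 'cx': 325.97215859857477, 'cy': 240.95547880887128, 'dist_coeffs': array([0.03050002, 0.        , 0.        , 0.        , 0.        ]), 'R': array([[ 0.00877933, -0.99995775, -0.00272596],
       [-0.98656858, -0.00821705, -0.1631408 ],
       [ 0.16311151,  0.00412162, -0.98659903]]), 't': array([-0.01522168,  0.50136325,  1.21622675])}
{'vertical_fov': 61.53456235537307, 'cx': 323.84073988571464, 'cy': 242.07022949543511, 'dist_coeffs': array([-0.06135783,  0.        ,  0.        ,  0.        ,  0.        ]), 'T_tool_cam': array([[ 1.22954108e-03, -9.61565045e-01, -2.74574495e-01,
         7.58552864e-02],
       [ 9.99998852e-01,  9.39279656e-04,  1.18860706
[... 206 characters left out ...]
time': 0.1, 'joint_positions': array([-1.120896  ,  0.32174022, -0.07006927,  1.45154652,  0.0226261 ,
        1.37080075, -0.05690828]), 'qd': array([ 0.00151185, -0.00209278, -0.00135681, -0.00338698, -0.00101066,
        0.00046458,  0.00027381]), 'joint_torque': array([-4.80243816e-04, -4.92572987e+01, -4.06001648e-01, -3.13399816e+01,
       -6.40755636e-02,  3.95277177e-02,  1.09315031e-04]), 'position': array([0.2742841 , 0.58888233, 0.29127954]), 'tool_rot': array([-6.79080157e-01, -3.06706556e+00,  2.65531328e-03]), 'ft_force': array([ 1.01310705, -1.0167382 ,  0.49217783]), 'torque': array([ 0.02432354, -0.02525566, -0.05972604]), 'grip_force': 0.0, 'grip_width': 0.998870966328914}
```

View pics/scene0.png

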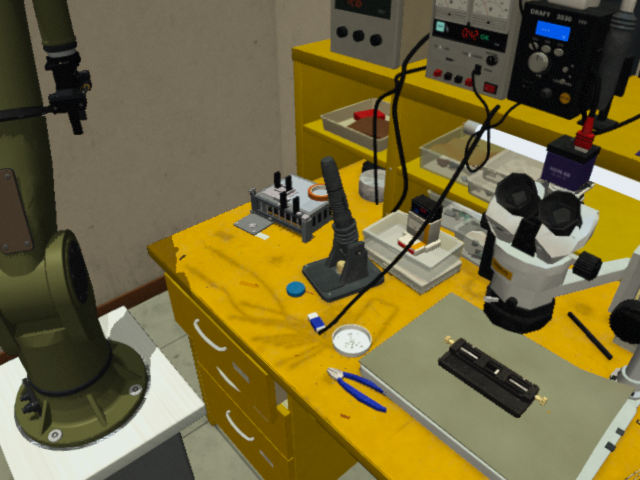

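View pics/top0.png

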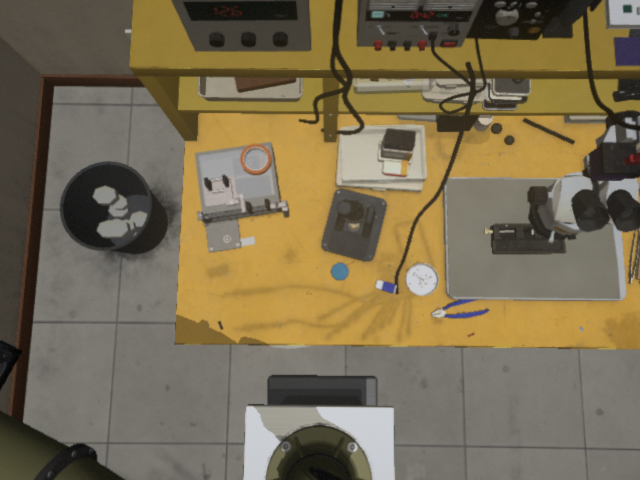

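The top view shows the box at about px (195–290, 145–220). The roof tabs are near (210–225, 184), the gate tabs near (250, 204) and (274, 201), and the hinge is on the left. In the scene view it is at (250–330, 175–235). Next I'll zoom in.

```bash
python3 - <<'E'
import cv2,numpy as np
a=cv2.imread("pics/top0.png")[135:260,185:300]; b=cv2.imread("pics/scene0.png")[160:250,230:345]
a=cv2.resize(a,None,fx=4.5,fy=4.5,interpolation=cv2.INTER_CUBIC)[:563,:400*2]
a=cv2.resize(cv2.imread("pics/top0.png")[140:225,190:295],(400,324),interpolation=cv2.INTER_CUBIC)
b=cv2.resize(cv2.imread("pics/scene0.png")[165:245,240:340],(400,320),interpolation=cv2.INTER_CUBIC)
c=np.zeros((324,800,3),np.uint8);c[:324,:400]=a;c[:320,400:]=b
cv2.imwrite("pics/zoom0.png",c)
E
```

```text
(no output)
```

View pics/zoom0.png

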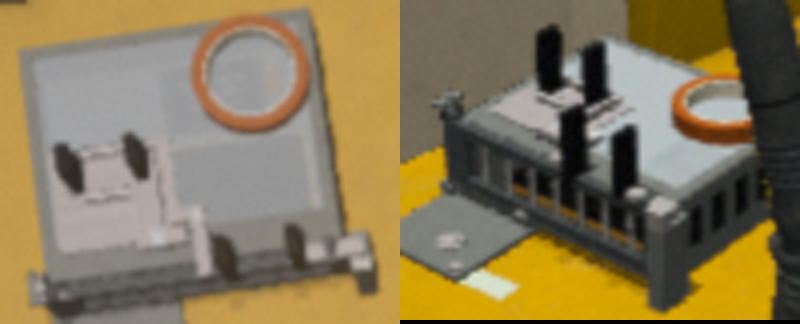

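```bash
cat > h.py <<'E'
import cv2,numpy as np
from bench import ctrl
from scipy.spatial.transform import Rotation as Ro
def K(c):
    f=240/np.tan(np.radians(c["vertical_fov"])/2)
    return np.array([[f,0,c["cx"]],[0,f,c["cy"]],[0,0,1]])
def ray(c,px,s=None):
    p=cv2.undistortPoints(np.array(px,float).reshape(-1,1,2),K(c),c["dist_coeffs"])[:,0]
    d=np.c_[p,np.ones(len(p))]
    if "R" in c: R=c["R"].T; o=-R@c["t"]
    else:
        Rt=Ro.from_rotvec(s["tool_rot"]).as_matrix(); T=c["T_tool_cam"]
        R=Rt@T[:3,:3]; o=Rt@T[:3,3]+s["position"]
    return o,d@R.T
def onz(c,px,z,s=None):
    o,d=ray(c,px,s); return o+d*((z-o[2])/d[:,2])[:,None]
def dark(im,roi,th=60,amin=15):
    x0,y0,x1,y1=roi
    m=(im[y0:y1,x0:x1].max(2)<th).astype(np.uint8)
    n,l,st,ce=cv2.connectedComponentsWithStats(m)
    return [(st[i],ce[i]+[x0,y0],np.argwhere(l==i)[:,::-1]+[x0,y0]) for i in range(1,n) if st[i,4]>=amin]
E
python3 - <<'E'
from h import *
np.set_printoptions(precision=4,suppress=True)
S=3.81
ct=ctrl.get_calibration("top");cs=ctrl.get_calibration("scene")
zt=lambda L:[(x/S+190,y/S+140) for x,y in L]
zs=lambda L:[((x-400)/4+240,y/4+165) for x,y in L]
print("roof back corners",onz(ct,zt([(22,50),(307,10)]),.058))
print("tops T roof+,roof-,gate+,gate-",onz(ct,zt([(66,149),(133,138),(220,240),(294,231)]),.104))
print("tops S",onz(cs,zs([(548,30),(595,45),(571,108),(625,129)]),.104))
im=cv2.imread("pics/top0.png")
for st,ce,p in dark(im,(190,140,295,225),75,8): print(st,ce, onz(ct,[ce],.088))
E
```

```text
roof back corners [[0.6929 0.2783 0.058 ]
 [0.7186 0.1137 0.058 ]]
tops T roof+,roof-,gate+,gate- [[0.6213 0.2404 0.104 ]
 [0.6279 0.2035 0.104 ]
 [0.5704 0.1536 0.104 ]
 [0.5759 0.113  0.104 ]]
tops S [[0.6162 0.2391 0.104 ]
 [0.6256 0.204  0.104 ]
 [0.5669 0.1534 0.104 ]
 [0.575  0.1137 0.104 ]]
[33 36  6 11 39] [225.4872 180.7179] [[0.6225 0.2049 0.088 ]]
[15 38  7 12 54] [207.8519 183.7593] [[0.6155 0.2423 0.088 ]]
[75 60  6 11 36] [267.3611 205.1389] [[0.5698 0.1141 0.088 ]]
[56 62  8 12 51] [249.1176 208.2549] [[0.5627 0.1526 0.088 ]]
[87 69  4  2  8] [278.5 209.5] [[0.5606 0.0902 0.088 ]]
[13 78 10  5 35] [207.3714 220.0286] [[0.5365 0.2401 0.088 ]]
```

Both views agree: box yaw is about 9°, roof_grip is near (0.621, 0.228) and gate_grip near (0.570, 0.141). Tab spacing is about 40 mm, as it should be. I'll move over the box now and refine with the wrist camera.

Call:
{"api": "play_rows", "payload": {
  "increments": [
    [[-0.25,-0.12,0,0,0,0,1],[-0.6,-0.29,0,0,0,0,1],[-1,-0.48,0,0,0,0,1]]
  ]
}}

```text
time: 0.4
position: [0.3442, 0.5032, 0.2915]
tool_rot: [-0.674, -3.068, 0.001]
ft_force: [0.2, -0.6, -0.4]
grip_width: 1.004
grip_force: 0.0
```

Call:
{"api": "play_rows", "payload": {
  "increments": [
    [[-0.4,-0.19,0,0,0,0,1],[-0.75,-0.36,0,0,0,0,1],[-1,-0.48,0,0,0,0,1]]
  ]
}}

```text
time: 0.7
position: [0.4173, 0.4146, 0.292]
tool_rot: [0.684, 3.065, -0.002]
ft_force: [0.2, 0.1, 0.6]
grip_width: 1.001
grip_force: 0.0
```

Call:
{"api": "play_rows", "payload": {
  "increments": [
    [[-0.4,-0.19,0,0,0,0,1],[-0.75,-0.36,0,0,0,0,1],[-1,-0.48,0,0,0,0,1]]
  ]
}}

```text
time: 1.0
position: [0.4874, 0.3289, 0.2919]
tool_rot: [0.684, 3.066, -0.002]
ft_force: [-0.1, 0.1, -0.7]
grip_width: 1.0
grip_force: 0.0
```

Call:
{"api": "play_rows", "payload": {
  "increments": [
    [[-0.4,-0.19,0,0,0,-0.09,1],[-0.75,-0.36,0,0,0,-0.18,1],[-1,-0.48,0,0,0,-0.27,1],[-1,-0.48,0,0,0,-0.34,1],[-1,-0.48,0,0,0,-0.376,1]]
  ]
}}

```text
time: 1.5
position: [0.5566, 0.2447, 0.2916]
tool_rot: [0.244, -3.131, 0.001]
ft_force: [-0.3, 0.5, -0.4]
grip_width: 0.999
grip_force: 0.0
```

```bash
cat >> h.py <<'E'
def go(target,heading=None):
    s=ctrl.get_state(); R=Ro.from_rotvec(s["tool_rot"]).as_matrix()
    h=np.degrees(np.arctan2(R[1,1],R[0,1]))
    print("t",round(s["time"],2),"pos",s["position"].round(4),"yhead",round(h,2),"zdir",R[:,2].round(3))
    print("shift/0.1:",(R.T@(np.array(target)-s["position"])/0.1).round(3), "turnz:",None if heading is None else round(-(heading-h)/90,3))
    print("q",s["joint_positions"].round(2),"F",s["ft_force"].round(1),"grip",round(s["grip_force"],1),round(s["grip_width"]*87,1))
E
python3 -c "
from h import *
go([.60,.19,.28],98.9)"
```

```text
t 1.5 pos [0.5566 0.2447 0.2916] yhead 98.9 zdir [-0.001 -0.001 -1.   ]
shift/0.1: [-0.344 -0.608  0.116] turnz: 0.0
q [-0.58  0.23  0.14  1.57 -0.03  1.35  1.29] F [-0.3  0.5 -0.4] grip 0.0 86.9
```

Call:
{"api": "play_rows", "payload": {
  "increments": [
    [[-0.17,-0.3,0,0,0,0,1],[-0.34,-0.61,0,0,0,0,1],[-0.34,-0.61,0,0,0,0,1]]
  ]
}}

```text
time: 1.8
position: [0.6017, 0.1847, 0.2917]
tool_rot: [-0.23, 3.132, -0.007]
ft_force: [0.3, -0.1, -0.1]
grip_width: 1.003
grip_force: 0.0
```

```bash
python3 - <<'E'
from h import *
go([.6,.19,.28],98.9)
im=ctrl.get_image("wrist")[:,:,::-1]; cv2.imwrite("pics/w1.png",im)
E
```

```text
t 1.8 pos [0.6017 0.1847 0.2917] yhead 98.38 zdir [ 0.001 -0.004 -1.   ]
shift/0.1: [0.009 0.055 0.116] turnz: -0.006
q [-0.49  0.28  0.19  1.51 -0.05  1.36  1.41] F [ 0.3 -0.1 -0.1] grip 0.0 87.3
```

View pics/w1.png

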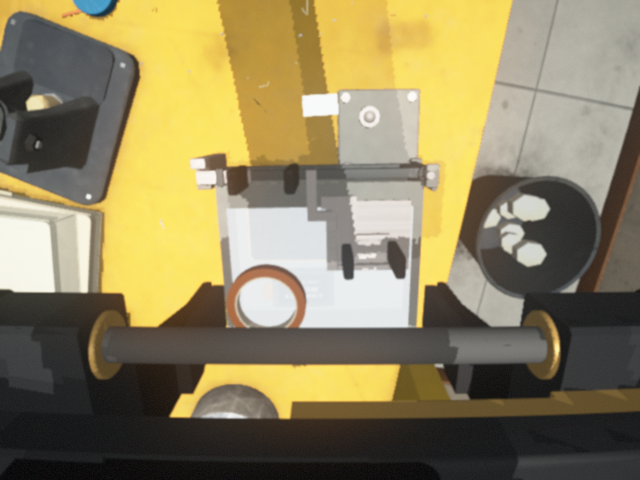

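The wrist view shows gate tabs near (237, 180) and (292, 178), roof tabs near (348, 262) and (397, 258), and the hinge post near (428, 172). The box sides are nearly vertical in the picture. I'll measure the tabs precisely from this view.

```bash
python3 - <<'E'
from h import *
im=cv2.imread("pics/w1.png")
z=cv2.resize(im[150:290,185:445],(780,420),interpolation=cv2.INTER_CUBIC); cv2.imwrite("pics/w1z.png",z)
for st,ce,p in dark(im,(220,155,420,285),45,40): print(st[:4]+[220,155,0,0],st[4],ce)
E
```

```text
(no output)
```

View pics/w1z.png

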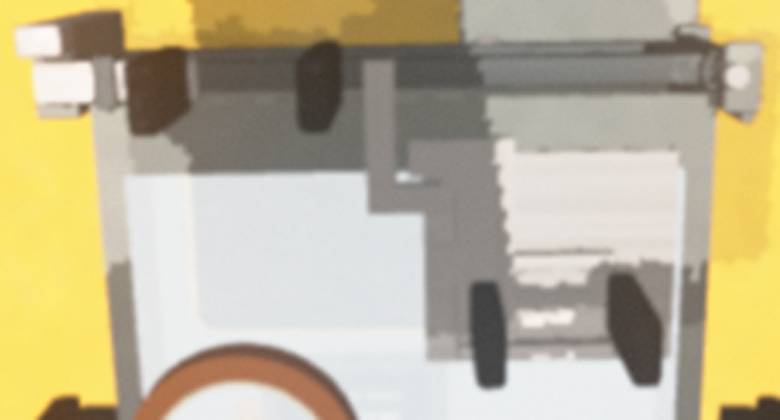

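```bash
python3 - <<'E'
from h import *
np.set_printoptions(precision=4,suppress=True)
s=ctrl.get_state(); c=ctrl.get_calibration("wrist")
u=lambda L:[(x/3+185,y/3+150) for x,y in L]
P=onz(c,u([(145,95),(313,92),(489,349),(645,346)]),.104,s)[:,:2]
H=onz(c,u([(738,76)]),.07,s)[0,:2]
E=onz(c,u([(98,130),(118,340),(712,110),(698,340)]),.058,s)[:,:2]
gm,gf,rm,rf=P
print(P,"hinge(z.07?)",H); 
hd=lambda a,b:np.degrees(np.arctan2(*(b-a)[::-1]))
print("sep",np.linalg.norm(gf-gm),np.linalg.norm(rf-rm),"head",hd(gm,gf),hd(rm,rf),hd(gm,H),"sides(+90)",hd(E[0],E[1])+90,hd(E[2],E[3])+90,"gf-hinge",np.linalg.norm(H-gf))
a=np.radians(98.7);y=np.array([np.cos(a),np.sin(a)])
print("roof_grip",rf-.012*y,rm+.028*y,"gate_grip",gf-.013*y,gm+.027*y,"hinge",gf+.105*y)
E
```

```text
[[0.5706 0.12  ]
 [0.5642 0.1585]
 [0.62   0.2091]
 [0.6135 0.2469]] hinge(z.07?) [0.5481 0.2645]
sep 0.03903761431936315 0.03827453478816299 head 99.48177447703921 99.75892485452944 98.86049353877172 sides(+90) 99.99122414452721 98.89418500827233 gf-hinge 0.10715914345390685
roof_grip [0.6153 0.235 ] [0.6158 0.2368] gate_grip [0.5661 0.1457] [0.5665 0.1467] hinge [0.5483 0.2623]
```

```bash
python3 -c "
from h import *
go([.616,.234,.192],99.3)"
```

```text
t 1.85 pos [0.6002 0.1878 0.2916] yhead 98.55 zdir [-0.    -0.002 -1.   ]
shift/0.1: [-0.225  0.435  0.995] turnz: -0.008
q [-0.5   0.28  0.18  1.52 -0.05  1.36  1.41] F [-0.6  0.4  0.1] grip 0.0 87.0
```

Call:
{"api": "play_rows", "payload": {
  "increments": [
    [[-0.12,0.2,0.2,0,0,0,1],[-0.22,0.41,0.55,0,0,0,1],[-0.22,0.41,0.85,0,0,0,1],[-0.22,0.41,0.98,0,0,0,1],[-0.22,0.41,0.98,0,0,0,1],[-0.22,0.41,0.98,0,0,0,1]]
  ]
}}

```text
time: 2.45
position: [0.6148, 0.2351, 0.1955]
tool_rot: [-0.242, 3.131, 0.001]
ft_force: [-0.4, -0.3, 0.3]
grip_width: 1.0
grip_force: 0.0
```

```bash
python3 - <<'E'
from h import *
go([.6165,.232,.147],99.1)
im=ctrl.get_image("wrist")[:,:,::-1]; cv2.imwrite("pics/w2.png",im)
E
```

```text
t 2.45 pos [0.6148 0.2351 0.1955] yhead 98.85 zdir [ 0.001  0.    -1.   ]
shift/0.1: [-0.011 -0.033  0.485] turnz: -0.003
q [-0.53  0.39  0.16  1.56 -0.06  1.2   1.37] F [-0.4 -0.3  0.3] grip 0.0 87.0
```

View pics/w2.png

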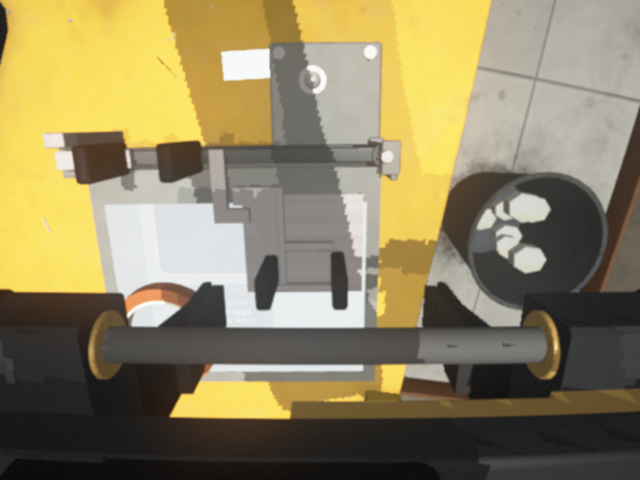

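```bash
python3 - <<'E'
from h import *
np.set_printoptions(precision=4,suppress=True)
c=ctrl.get_calibration("wrist")
s=dict(position=np.array([.6148,.2351,.1955]),tool_rot=np.array([-.242,3.131,.001]))
g=cv2.imread("pics/w2.png").max(2)
for r in (262,270,280,290,300): print(r,np.flatnonzero(g[r,240:360]<60)+240)
rm,rf,gm,gf=P=onz(c,[(264,290),(339,290),(83,164),(167,162)],.104,s)[:,:2]
print(P,np.linalg.norm(rf-rm),np.linalg.norm(gf-gm))
a=np.radians(99.1);y=np.array([np.cos(a),np.sin(a)])
print("roof_grip",rf-.012*y,rm+.028*y,"gate_grip",gf-.013*y,gm+.027*y)
R=Ro.from_rotvec(s["tool_rot"]).as_matrix()
print("in tool", ((np.r_[rf-.012*y,.1]-s["position"])@R), ((np.r_[rm+.028*y,.1]-s["position"])@R))
E
```

```text
262 [265 266 267 268 269 270 271 272 273 274 275 276 332 333 334 335 336 337
 338 339 340 341 342 343]
270 [261 262 264 266 267 268 269 270 271 272 273 274 275 276 333 334 335 336
 337 338 339 340 341 342 343 344]
280 [266 271 273 274 275 276 334 335 336 338 339 340 341 342 343 345]
290 [269 271 272 273 333 334 335 336 339 340 341 342 343 344 345]
300 [266 269 270 335 337 338 341 342 343 344 345]
[[0.6207 0.207 ]
 [0.615  0.2434]
 [0.5722 0.1171]
 [0.5656 0.1562]] 0.036865459154777507 0.039637912747982444
roof_grip [0.6169 0.2316] [0.6163 0.2347] gate_grip [0.5677 0.1434] [0.5679 0.1438]
in tool [-0.0014 -0.0038  0.0955] [-0.0013 -0.0007  0.0955]
```

The roof tabs are between the fingers, moving tab at about col 264 and fixed tab at about col 339. The centring error is 2 mm. I'll descend and squeeze.

Call:
{"api": "play_rows", "payload": {
  "increments": [
    [[-0.01,-0.02,0.2,0,0,0,1],[-0.01,-0.02,0.4,0,0,0,1],[-0.01,-0.02,0.47,0,0,0,1],[-0.01,-0.02,0.47,0,0,0,1],[-0.01,-0.02,0.47,0,0,0,1]]
  ]
}}

```text
time: 3.0
position: [0.6165, 0.2336, 0.149]
tool_rot: [-0.243, 3.13, 0.001]
ft_force: [-0.5, -0.6, -0.3]
grip_width: 0.998
grip_force: 0.0
```

Call:
{"api": "play_rows", "payload": {
  "increments": [
    [[0,0,0,0,0,0,-1],[0,0,0,0,0,0,-1],[0,0,0,0,0,0,-1],[0,0,0,0,0,0,-1],[0,0,0,0,0,0,-1],[0,0,0,0,0,0,-1]]
  ],
  "squeeze": 15
}}

```text
time: 3.6
position: [0.6162, 0.2319, 0.1476]
tool_rot: [-0.241, 3.132, -0.002]
ft_force: [0.2, -4.1, 3.0]
grip_width: 0.539
grip_force: 1.7
```

Call:
{"api": "play_rows", "payload": {
  "increments": [
    [[0,0,0,0,0,0,-1],[0,0,0,0,0,0,-1],[0,0,0,0,0,0,-1],[0,0,0,0,0,0,-1]]
  ]
}}

```text
time: 4.0
position: [0.6162, 0.2317, 0.1475]
tool_rot: [-0.242, 3.132, -0.004]
ft_force: [0.1, -5.7, 2.9]
grip_width: 0.36
grip_force: 15.0
```

```bash
python3 -c "
from h import *
go([.6166,.233,.19],99.1)"
```

```text
t 4.0 pos [0.6162 0.2317 0.1475] yhead 98.82 zdir [ 0.    -0.002 -1.   ]
shift/0.1: [-0.006  0.012 -0.426] turnz: -0.003
q [-0.52  0.44  0.15  1.6  -0.07  1.11  1.37] F [ 0.1 -5.7  2.9] grip 15.0 31.3
```

The roof catch is fully squeezed: opening 31.3 mm, which is the expected ~32 mm. I'll release, rise and go above the gate catch.

Call:
{"api": "play_rows", "payload": {
  "increments": [
    [[0,0,0,0,0,0,1],[0,0,0,0,0,0,1],[0,0,0,0,0,0,1],[0,0,0,0,0,0,1],[0,0,0,0,0,0,1],[0,0,-0.2,0,0,0,1],[0,0,-0.46,0,0,0,1],[0,0,-0.46,0,0,0,1]]
  ]
}}

```text
time: 4.8
position: [0.6177, 0.2344, 0.1974]
tool_rot: [-0.243, 3.125, 0.004]
ft_force: [0.6, 0.8, -0.5]
grip_width: 0.964
grip_force: 0.0
```

Call:
{"api": "play_rows", "payload": {
  "increments": [
    [[0.2,-0.3,0,0,0,0,1],[0.5,-0.6,0,0,0,0,1],[0.63,-0.82,0,0,0,0,1],[0.63,-0.82,0,0,0,0,1],[0.63,-0.82,0,0,0,0,1]]
  ]
}}

```text
time: 5.3
position: [0.566, 0.1426, 0.1932]
tool_rot: [-0.241, 3.132, 0.001]
ft_force: [-0.8, 0.2, -0.7]
grip_width: 0.995
grip_force: 0.0
```

```bash
python3 - <<'E'
from h import *
go([.5675,.142,.147],99.1)
im=ctrl.get_image("wrist")[:,:,::-1]; cv2.imwrite("pics/w3.png",im)
E
```

```text
t 5.3 pos [0.566  0.1426 0.1932] yhead 98.82 zdir [ 0.     0.001 -1.   ]
shift/0.1: [-0.013 -0.009  0.462] turnz: -0.003
q [-0.46  0.25  0.19  1.75 -0.05  1.15  1.47] F [-0.8  0.2 -0.7] grip 0.0 86.5
```

View pics/w3.png

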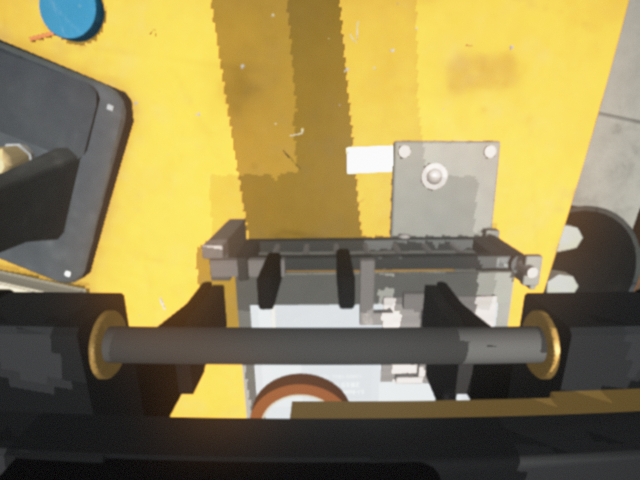

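The tabs are centred between the fingers: moving tab at about col 265, fixed tab at about col 346, top edges at row 307. That fits the estimate to within 1.5 mm, so I'll descend and squeeze.

Call:
{"api": "play_rows", "payload": {
  "increments": [
    [[-0.01,-0.01,0.2,0,0,0,1],[-0.01,-0.01,0.38,0,0,0,1],[-0.01,-0.01,0.46,0,0,0,1],[-0.01,-0.01,0.46,0,0,0,1],[-0.01,-0.01,0.46,0,0,0,1]]
  ]
}}

```text
time: 5.85
position: [0.5677, 0.1426, 0.1476]
tool_rot: [-0.244, 3.132, 0.0]
ft_force: [0.4, 0.7, 0.8]
grip_width: 0.997
grip_force: 0.0
```

Call:
{"api": "play_rows", "payload": {
  "increments": [
    [[0,0,0,0,0,0,-1],[0,0,0,0,0,0,-1],[0,0,0,0,0,0,-1],[0,0,0,0,0,0,-1],[0,0,0,0,0,0,-1],[0,0,0,0,0,0,-1],[0,0,0,0,0,0,-1],[0,0,0,0,0,0,-1]]
  ],
  "squeeze": 25
}}

```text
time: 6.65
position: [0.5674, 0.1417, 0.1476]
tool_rot: [-0.242, 3.132, 0.0]
ft_force: [0.0, -4.9, 3.0]
grip_width: 0.374
grip_force: 25.1
```

Call:
{"api": "play_rows", "payload": {
  "increments": [
    [[0,0,0,0,0,0,-1],[0,0,0,0,0,0,-1],[0,0,0,0,0,0,-1]]
  ]
}}

```text
time: 6.95
position: [0.5675, 0.1416, 0.1476]
tool_rot: [-0.243, 3.132, -0.0]
ft_force: [-0.2, -3.0, 5.1]
grip_width: 0.374
grip_force: 25.0
```

```bash
python3 -c "
from h import *
go([.5675,.142,.147],99.1)"
```

```text
t 6.95 pos [0.5675 0.1416 0.1476] yhead 98.87 zdir [ 0.001 -0.    -1.   ]
shift/0.1: [-0.001  0.004  0.006] turnz: -0.003
q [-0.45  0.3   0.19  1.79 -0.06  1.06  1.48] F [-0.2 -3.   5.1] grip 25.0 32.5
```

Gate catch is fully squeezed (32.5 mm). Now I'll swing the gate out along its arc, re-based each call.

Call:
{"api": "play_rows", "payload": {
  "increments": [
    [[0.04,0.001,0,0,0,0.022,-1],[0.12,0.006,0,0,0,0.067,-1],[0.205,0.018,0,0,0,0.111,-1],[0.285,0.035,0,0,0,0.156,-1],[0.365,0.058,0,0,0,0.2,-1],[0.442,0.086,0,0,0,0.244,-1],[0.48,0.102,0,0,0,0.267,-1],[0.48,0.102,0,0,0,0.267,-1]]
  ]
}}

```text
time: 7.75
position: [0.5182, 0.1446, 0.1476]
tool_rot: [0.414, 3.113, 0.0]
ft_force: [1.9, -3.5, 3.1]
grip_width: 0.377
grip_force: 25.0
```

```bash
cat >> h.py <<'E'
def gate(h0=99.0):
    a=np.radians(h0); hin=np.array([.5675,.1412])+.118*np.array([np.cos(a),np.sin(a)])
    s=ctrl.get_state(); v=s["position"][:2]-hin
    th=(h0-180)-np.degrees(np.arctan2(v[1],v[0]))
    print("radius",np.linalg.norm(v).round(4),"theta by pos",th%360 if th%360<180 else th%360-360)
E
python3 -c "
from h import *
gate();go([.5675,.142,.147],99.0)"
```

```text
radius 0.1172 theta by pos 24.25155837268936
t 7.75 pos [0.5182 0.1446 0.1476] yhead 74.85 zdir [ 0.001  0.    -1.   ]
shift/0.1: [-0.483  0.103  0.006] turnz: -0.268
q [-0.53  0.2   0.23  1.91 -0.05  1.04  1.03] F [ 1.9 -3.5  3.1] grip 25.0 32.8
```

The gate is following: 24°, radius 117 mm. I'll carry on through the detent.

Call:
{"api": "play_rows", "payload": {
  "increments": [
    [[0.08,0.003,0,0,0,0.044,-1],[0.165,0.012,0,0,0,0.089,-1],[0.245,0.026,0,0,0,0.133,-1],[0.325,0.046,0,0,0,0.178,-1],[0.404,0.071,0,0,0,0.222,-1],[0.48,0.102,0,0,0,0.267,-1],[0.554,0.138,0,0,0,0.311,-1],[0.625,0.18,0,0,0,0.356,-1]]
  ],
  "squeeze": 30
}}

```text
time: 8.55
position: [0.4628, 0.1789, 0.1475]
tool_rot: [1.261, 2.877, 0.002]
ft_force: [2.3, -1.4, 3.3]
grip_width: 0.371
grip_force: 30.0
```

```bash
python3 -c "
from h import *
gate();go([.5675,.142,.147],99.0)"
```

```text
radius 0.1168 theta by pos 56.573900627105274
t 8.55 pos [0.4628 0.1789 0.1475] yhead 42.68 zdir [ 0.001  0.001 -1.   ]
shift/0.1: [-0.981  0.519  0.006] turnz: -0.626
q [-0.64  0.12  0.23  2.   -0.03  1.02  0.35] F [ 2.3 -1.4  3.3] grip 30.0 32.2
```

Call:
{"api": "play_rows", "payload": {
  "increments": [
    [[0.08,0.003,0,0,0,0.044,-1],[0.165,0.012,0,0,0,0.089,-1],[0.245,0.026,0,0,0,0.133,-1],[0.325,0.046,0,0,0,0.178,-1],[0.404,0.071,0,0,0,0.222,-1],[0.48,0.102,0,0,0,0.267,-1],[0.554,0.138,0,0,0,0.311,-1],[0.635,0.186,0,0,0,0.361,-1]]
  ]
}}

```text
time: 9.35
position: [0.434, 0.238, 0.1476]
tool_rot: [2.016, 2.409, 0.003]
ft_force: [4.6, -3.1, 1.0]
grip_width: 0.374
grip_force: 30.0
```

Call:
{"api": "play_rows", "payload": {
  "increments": [
    [[0,0,0,0,0,0,-1],[0,0,0,0,0,0,-1],[0,0,0,0,0,0,-1],[0,0,0,0,0,0,-1],[0,0,0,0,0,0,-1]]
  ]
}}

```text
time: 9.85
position: [0.4341, 0.2376, 0.1475]
tool_rot: [2.011, 2.413, 0.003]
ft_force: [5.1, -1.7, 1.5]
grip_width: 0.374
grip_force: 30.0
```

```bash
python3 - <<'E'
from h import *
gate();go([.5675,.142,.147],99.0)
a=ctrl.get_image("top")[100:340,170:490,::-1]; b=ctrl.get_image("scene")[140:380,180:500,::-1]
w=ctrl.get_image("wrist")[:,:,::-1]
cv2.imwrite("pics/end.png",np.vstack([np.hstack([a,b]),cv2.resize(w,(400,300)) if 0 else np.hstack([cv2.resize(w,(320,240)),np.zeros((240,320,3),np.uint8)])]))
E
```

```text
radius 0.1167 theta by pos 89.06578654613674
t 9.85 pos [0.4341 0.2376 0.1475] yhead 10.37 zdir [ 0.002  0.001 -1.   ]
shift/0.1: [-1.181  1.14   0.007] turnz: -0.985
q [-0.75  0.12  0.21  2.01 -0.03  1.02 -0.35] F [ 5.1 -1.7  1.5] grip 30.0 32.5
```

View pics/end.png

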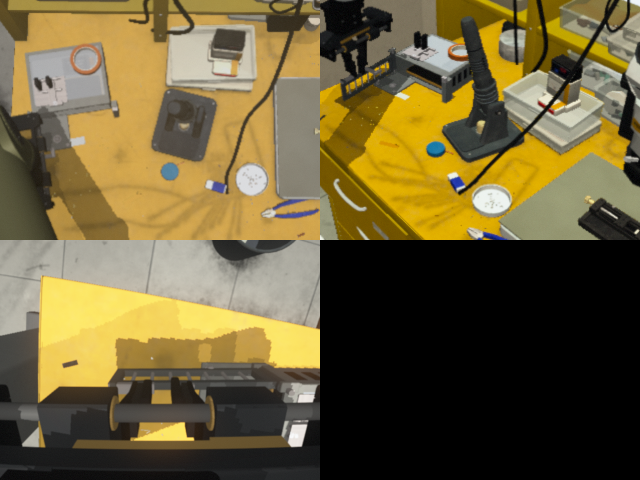

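The pictures show the gate standing square to the box's front at about 89°, with its catch in the fingers (opening 32.5 mm). The tape roll and the loose things are where they were. I'll hand in.

```bash
python3 -c "
from bench import ctrl
print(ctrl.close_job())"
```

```text
the job is handed in; nothing more can be done
None
```

I squeezed the roof catch fully, then squeezed the gate catch and swung the gate past its detent; it is held at rest at about 89° with its catch still squeezed, the other things looked unmoved, and I handed the job in at about 10 s (the verdict wasn't shown).

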